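# Pull the splash screen's sash down with the hook pole

### The job

Take the red-handled hook pole from its rack, put its hook through the brass ring on top of the raised splash-screen sash, and with the hook pull the sash gently and steadily all the way down until it is fully home against its stop, squeezing the soft seal, without straining it. Then unhook the pole and lay it back in both rests of its rack, hook hanging down and pointing the same way as before. Do not touch the sash or screen with the gripper or arm, and leave the bottles and the beaker alone.

Things in the scene. Friction and masses are not known exactly. Their poses are not given: they have to be found in the camera images.
- pole: Hook pole, 160 g. Origin: middle of its red flat-sided rubber grip (70 long in x, 14 wide in y, 36 high in z), about its centre of mass. +x runs to the hook, z is up as it lies. Brass shaft, 10 mm diameter, on the axis to x = 110 mm, then square down (-z) as the hook, ending 27 mm below the axis. Steel tail 10 wide, 16 high, to x = -100 mm. Hard pulls turn it in the fingers: grip with 60 N or more.
- hook (a point): Centre of the hook's rounded end (5 mm radius): 110 mm ahead of and 22 mm below the pole's origin, in the pole's frame.
- rack: Fixed wooden rack, foot 180 x 90 mm; rests with flared cheeks at x = +60 and -65 mm, 12 mm thick, tops 86 mm high. Origin: underside centre. The pole lies along its x axis, hook towards +x, pole origin 65 mm above the rack's and within 8 mm of x = 0. Slots are 15 mm wide at the bottom, about 45 mm at the top.
- screen: Fixed splash screen: grey foot plate 130 (x) x 340 (y) x 10 mm, aluminium posts to 328 mm high at y = +-150 mm, sill with black soft seal between. Origin: underside centre of the foot. Its x axis is square to the pane and points away from the robot (the pole comes from its -x side).
- ring (a point): Centre of the upright brass ring on a 20 mm stem on the middle of the sash's top rail; frame as the screen's. The hole's axis is x. Inner diameter 44 mm, wire 8 mm. 310 mm above the bench with the sash fully raised, 200 to 216 mm with it home. The top rail (12 mm thick) has its top 46 mm below this centre.
- sash (a joint): How far the clear sash (276 mm wide) is drawn down, in m: 0 fully raised. It stays where it is left. It comes home somewhere from 0.094 to 0.110: the sill has been packed up by an unknown 0 to 16 mm, so the stop must be felt. Drawing it down takes 1 to 3 N, then it lands on the seal. More than 15 N from the pole strains it.
- seal (a joint): How far the sash squeezes the springy black seal strip on the sill, in m: 0 free, 0.008 at the hard stop. Squeezing adds 1.5 N at first touch, rising to 4 N at the stop (so the whole pull is 5 to 7 N just before the stop). Fully home is a squeeze of at least 0.0055; the sash then stays down by itself.
- amber: Small amber glass reagent bottle, 44 mm diameter, 85 high, standing in a grey tray; leave alone. Origin: underside centre.
- jar: Small white reagent jar, 48 mm diameter, 75 high, in the same tray; leave alone. Origin: underside centre.
- beaker: Glass beaker, 64 mm diameter, 85 high, on the bench behind the screen; leave alone. Origin: underside centre.
Things that resemble listed ones, but are neither listed nor needed, are in the scene too. Of the things like the pole, leave any that is green; of the rest the smaller one is meant. Of the things that look like the rack, take the one that is nearest to the robot's base at the start.

How it is judged (in metres and radians):
On the way, in this order (a step that is already met when the one before it is completed fails the run):
1. the hook is through the ring, beyond it, and bears on the sash (x of hook in the frame of ring between 0.004 and 0.06 m and x of pole in the frame of ring below -0.03 m and y of hook in the frame of ring between -0.03 and 0.03 m and z of hook in the frame of ring between -0.055 and 0.02 m and contact force between pole and screen above 0.5 N), for 0.2 s.
2. the sash is fully home (seal squeezed by 5.5 mm or more of its 8) with the hook still through the ring (value of joint seal above 0.0055 m and x of hook in the frame of ring between 0.004 and 0.06 m and x of pole in the frame of ring below -0.03 m and y of hook in the frame of ring between -0.03 and 0.03 m and z of hook in the frame of ring between -0.055 and 0.02 m), for 0.2 s.
At the end, for the whole second after the job is handed in: The sash squeezes the seal by at least 5.5 mm of its 8. The pole rests in both rests: origin within 28 mm along and 12 mm across of the rack's middle, 57 to 74 mm above its underside, axis within 0.15 rad, hook towards the rack's +x (50 mm or more) and down within 0.6 rad (value of joint seal above 0.0055 m and x of hook in the frame of rack above 0.05 m and x of pole in the frame of rack between -0.028 and 0.028 m and y of pole in the frame of rack between -0.012 and 0.012 m and z of pole in the frame of rack between 0.057 and 0.074 m and angle between the x axis of pole and the x axis of rack, either way round below 0.15 rad and angle between pole's own z axis and vertical below 0.6 rad and linear speed of pole below 0.02 m/s); the robot touches nothing.
It fails at once if the pole bears on the screen or sash with more than 15 N (contact force between pole and screen above 15 N).
It fails at once if the gripper or arm touches the screen or sash (contact force between any of the fingers, the arm and screen above 0.5 N).
It fails at once if the sash is slammed (faster than 0.2 m/s) (velocity of joint sash above 0.2 m/s).
It fails at once if a bottle, the jar or the beaker is moved by more than 15 mm or tipped (distance of any of amber, jar, beaker from where it was at the start of the episode above 0.015 m or angle between any of amber, jar, beaker's own z axis and vertical above 0.3 rad).
It also fails if it takes over 67 s, if anything falls off the work surface, if the arm or the gripper's body presses on something with over 40 N, if the wrist force passes 120 N, or if a joint passes its speed limit or range.

### The arm

A 7-joint arm with a two-finger parallel gripper is mounted at the origin on the work surface. World frame = base frame: x ahead of the robot, y to its left, z up, the work surface at z = 0. Lengths are in m, angles in degrees, forces in N, time in s.
With the tool pointing down it reaches from about 0.425 to 0.875 m from the base axis. Payload 4.7 kg.
Tool frame: the origin (TCP) lies on the centre line of the jaws, within the pads' length; the fingertips stand 8 mm ahead of it and the grasp point (between the pads) lies 11 mm behind it; z points along the fingers, y is the direction in which the jaws open and shut (so a half turn about z gives the same grasp; the last joint's range is limited). The gripper opens to 87 mm and grips with 3 to 60 N. Pads are 19 mm wide; open, the fingers measure 117 mm over their backs; the gripper's body (75 mm by 190 mm) begins 51 mm behind the grasp point.
Start: joints at [-72.76, 18.392, -4.016, 83.108, 1.295, 78.541, -3.26], TCP at [0.184, 0.623, 0.231] pointing down, gripper open.
Joint ranges: [-163.93, 163.93], [-17.29, 119.83], [-79.2, 71.16], [3.27, 140.29], [-89.18, 269.18], [5.43, 117.66], [-154.24, 154.24]. Speed limits (degrees/s): [147.25, 147.25, 180, 180, 180, 180, 180].

### API

Orientations are given as [roll, pitch, yaw] about the fixed x, y, z axes, in that order (R = Rz(yaw) Ry(pitch) Rx(roll)).
In Python, from cell import env gives the robot as it stands. The module is installed in compiled form; this text tells all that it offers.
- The arm moves only by the tool move_arm, never from a script. Its argument "steps" is a list of rows, each a list of 2 entries, a list of its own where there are three numbers: the shift along the tool's x, y, z in m, then the turn about the tool's z in rad. A call has 1 to 20 rows; each row is the pose to reach, as a shift and turn from the pose commanded when the call began, along the tool's axes at that moment; what a row does not reach only later rows make up. A row lasts 1/8 s, in which the tool goes at most 62.5 mm and 10.7 degrees, less where a joint would pass 70% of its speed; a pose out of reach is approached as far as the arm can. A call with a gripper value outside its range is refused whole. "hand" is the closure, from -1 (fully open) to 1 (shut), set as the call begins (left out, the last holds). The fingers move at their own pace and stop on an object; "squeeze" is the grip in N (left out, the last holds). Time passes only in rows, so rows that repeat a pose let the fingers close. It gives the time, the measured TCP pose, the force and the opening at its end, in the units of the state.
- env.get_obs(): the state, without advancing time (a new reading comes with each control period).
- env.read_camera(name): name is "scene" or "top"; returns (picture, depth): 384x512x3 uint8, red, green, blue; 384x512 float32, m along the optical axis (not along the pixel's ray), 0 where there is no reading.
- env.calibration(name): a dict with "intrinsics" (3x3 intrinsics, pixels), "D" ([k1, k2, p1, p2, k3] as OpenCV has them; the pictures are not rectified), "position" and "orientation" of the camera in the world. Camera axes: x right, y up, looking along -z (the intrinsics and any distortion apply to the point x, -y, -z); pixel columns grow to the right and rows downward; lengths in m; the calibration is good to about 2 mm. A picture is of the moment at which its call begins. calibration takes no time and is no camera call.
- env.sign_off(): hands the job in, once; it reports no verdict.
Trained networks look in the newest picture that a camera, given by its name, has taken for a name from the list of things; names that differ only in an ending like _2 or _b are one class to them, and where a whole thing is asked for, a point or a joint stands for the part that bears it (a point fixed in the world has none). Each returns a list of dicts, best first, with "conf" (0 to 1); they miss things now and then, are a little off and sometimes report something else, mostly with a low value. They report only what shows in the picture. A call takes as long as a camera call. They do not tell look-alikes from the thing itself.
- env.cut_out(camera, query): "region" (384x512 bool, what is visible of it) and "uv" ([column, row] in pixels, amid what is visible of it).
The state is a dict: "time_s": time; "qpos": joint angles; "joint_velocities": joint speeds; "effort": joint torques, N m; "tool_pos": TCP position; "tool_rot": TCP orientation; "force": force on the tool from outside, world axes, zero at the start; "wrist_torque": the same for the moment, N m; "grip_width": finger opening in m.
Only numpy, scipy, OpenCV 4.12 (cv2) and the standard library are available. Lean on these libraries where they do the work, as an engineer would, in place of code of your own. Each camera call takes 0.05 s, during which the arm holds its last target. There are 200 camera calls.

## Working session

There is one attempt and no reset: what is moved stays moved. The work goes in short steps, Python scripts to look and compute and a tool call to move; the robot and the scene stay as the last step left them, time stands still between calls to the robot, and variables do not carry over. Pictures are saved under pics/ and viewed, about 8 in all and at most 12, crops included, and the job is handed in when it is done.

Besides the shell and the picture viewer there is one more tool, called after "Emit:" by a JSON object that holds its "fn" and its "kwargs", one argument or row to a line. move_arm: Moves the arm, as the interface text tells. Its arguments: {"type":"object","properties":{"steps":{"type":"array"},"hand":{"type":"number"},"squeeze":{"type":"number"}},"required":["steps"]}

```bash
mkdir -p pics && cat > h.py <<'E'
import numpy as np, cv2
from scipy.spatial.transform import Rotation as R
from cell import env
def cam(n):
    c=env.calibration(n); K=np.array(c["intrinsics"]); D=np.array(c["D"]); p=np.array(c["position"]); o=np.array(c["orientation"])
    if o.shape==(3,3): M=o
    elif o.size==3: M=R.from_euler('xyz',o,degrees=True).as_matrix()
    else: M=None
    return K,D,p,M
def world(n,uv,z):
    K,D,p,M=cam(n); uv=np.asarray(uv,float).reshape(-1,1,2); z=np.asarray(z,float).reshape(-1)
    q=cv2.undistortPoints(uv,K,D).reshape(-1,2)
    c=np.c_[q[:,0]*z,-q[:,1]*z,-z]
    return c@M.T+p
def proj(n,P):
    K,D,p,M=cam(n); c=(np.atleast_2d(P)-p)@M; c=c*[1,-1,-1]
    return cv2.projectPoints(c,np.zeros(3),np.zeros(3),K,D)[0].reshape(-1,2)
def save(n,name):
    im,d=env.read_camera(n); np.savez('pics/'+name+'.npz',im=im,d=d); cv2.imwrite('pics/'+name+'.png',im[:,:,::-1]); return im,d
E
python3 - <<'E'
from h import *
print(env.calibration("scene"));print(env.calibration("top"));print(env.get_obs())
for n in("scene","top"):
    im,d=save(n,n+'0')
    for q in ("pole","rack","screen","ring","sash","amber","jar","beaker"):
        for r in env.cut_out(n,q):
            m=r["region"]&(d>0)
            w=world(n,np.argwhere(m)[:,::-1],d[m])
            print(n,q,round(r["conf"],2),np.round(r["uv"]),m.sum(),np.round(np.median(w,0),3) if m.sum() else '')
E
cd pics; python3 -c "
import cv2,numpy as np
cv2.imwrite('both0.png',cv2.resize(np.vstack([cv2.imread('scene0.png'),cv2.imread('top0.png')]),None,fx=.78,fy=.78))"
```

```text
{'intrinsics': array([[349.92528454,   0.        , 256.36208338],
       [  0.        , 349.92528454, 195.00389825],
       [  0.        ,   0.        ,   1.        ]]), 'D': array([-0.02016013,  0.        ,  0.        ,  0.        ,  0.        ]), 'position': array([1.12204741, 0.44125926, 0.89360228]), 'orientation': array([ 44.57346133,  -1.03095621, 118.73695404])}
{'intrinsics': array([[403.30463506,   0.        , 255.31484731],
       [  0.        , 403.30463506, 190.60772112],
       [  0.        ,   0.        ,   1.        ]]), 'D': array([0.03854347, 0.        , 0.        , 0.        , 0.        ]), 'position': array([0.38625539, 0.10014065, 1.26406991]), 'orientation': array([  7.24514863,  -0.66796581, -90.97036803])}
{'time_s': 0.0, 'qpos': array([-72.7583054 ,  18.43977471,  -4.01337731,  83.1737838 ,
         1.29477065,  78.54258283,  -3.26088406]), 'joint_velocities': array([-0.00603829,  0.04852631, -0.02663346, -0.08418012, -0.0045588 ,
        0.0374266 , -0.02979116]), 'effort': array([ 2.12159898e-04, -4.91293752e+01, -4.03812155e-01, -3.12521875e+01,
       -6.3
[... 708 characters left out ...]
6]
scene ring 0.64 [312. 239.] 285 [0.48  0.298 0.072]
scene sash 0.96 [196. 200.] 2492 [ 0.618 -0.013  0.193]
scene amber 0.66 [177. 166.] 142 [ 0.424 -0.252  0.06 ]
scene beaker 0.61 [164. 262.] 640 [ 0.754 -0.044  0.057]
top pole 0.71 [110. 223.] 999 [0.451 0.534 0.016]
top rack 0.81 [162. 127.] 1533 [0.748 0.363 0.009]
top rack 0.74 [192. 217.] 1415 [0.472 0.284 0.009]
top screen 0.84 [290. 168.] 5115 [ 0.602 -0.019  0.028]
top ring 0.95 [292. 155.] 1615 [ 0.612 -0.018  0.205]
top sash 0.91 [294. 156.] 1707 [ 0.613 -0.019  0.204]
top amber 0.76 [371. 232.] 232 [ 0.413 -0.257  0.06 ]
top jar 0.85 [375. 203.] 265 [ 0.489 -0.28   0.077]
top beaker 0.62 [297. 122.] 376 [ 0.762 -0.049  0.044]
```

View pics/both0.png

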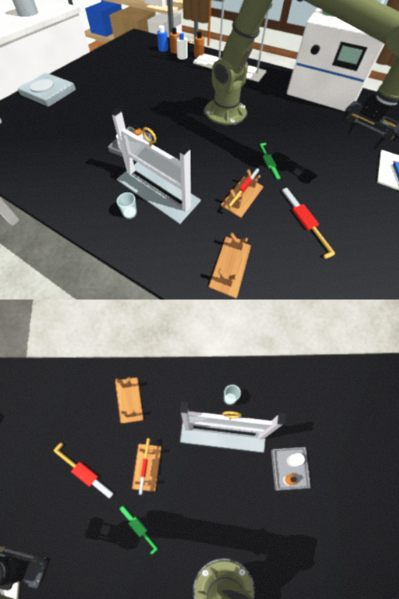

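```bash
python3 - <<'E'
from h import *
a=np.load('pics/top0.npz');b=np.load('pics/scene0.npz')
A=cv2.resize(a['im'][170:260,140:240],(500,450),interpolation=cv2.INTER_CUBIC)
B=cv2.resize(b['im'][120:300,130:370],(600,450),interpolation=cv2.INTER_CUBIC)
cv2.imwrite('pics/crop1.png',np.vstack([np.hstack([A]),])[:,:,::-1])
cv2.imwrite('pics/crop2.png',B[:,:,::-1])
for n,D in(("top",a),("scene",b)):
    im,d=D['im'],D['d']
    v,u=np.mgrid[0:384,0:512]; W=world(n,np.c_[u.ravel(),v.ravel()],d.ravel()).reshape(384,512,3)
    hsv=cv2.cvtColor(im,cv2.COLOR_RGB2HSV); h,s,vv=hsv[...,0],hsv[...,1],hsv[...,2]
    near=(abs(W[...,0]-.48)<.15)&(abs(W[...,1]-.295)<.1)&(d>0)
    red=near&((h<6)|(h>174))&(s>150)&(vv>80)&(W[...,2]>.03)
    hi=near&(W[...,2]>.045)
    print(n,'red',red.sum(),W[red].mean(0).round(4),W[red].min(0).round(3),W[red].max(0).round(3))
    P=W[hi]; 
    for m,nm in((red,'red'),(hi,'hi')):
        x,y=W[m][:,0],W[m][:,1]; k=np.polyfit(x,y,1); print(nm,m.sum(),'slope deg',np.degrees(np.arctan(k[0])).round(2),k, x.min().round(3),x.max().round(3))
    # rack foot
    r=[q for q in env.cut_out(n,"rack")]
    for q in r:
        m=q['region']&near&(W[...,2]<.03)
        if m.sum()>200:
            rc=cv2.minAreaRect(W[m][:,:2].astype(np.float32)*1000); print('rackfoot',rc,W[m][:,2].mean())
    # screen
    nearS=(abs(W[...,0]-.62)<.15)&(abs(W[...,1]+.02)<.22)&(d>0)
    f=nearS&(W[...,2]>.005)&(W[...,2]<.018)
    mm=[q['region'] for q in env.cut_out(n,"screen")]
    if mm:
        f&=mm[0]
        print('foot',cv2.minAreaRect(W[f][:,:2].astype(np.float32)*1000))
    t=nearS&(W[...,2]>.315); print('posts>.315',t.sum())
    for sgn in(1,-1):
        k=t&(sgn*(W[...,1]+.02)>.08)
        if k.sum(): print('post',k.sum(),W[k].mean(0).round(4), W[k].min(0).round(3),W[k].max(0).round(3))
    g=nearS&(h>12)&(h<32)&(s>110)&(W[...,2]>.2)&(abs(W[...,1]+.02)<.08)
    print('ring',g.sum(),W[g].mean(0).round(4),W[g].min(0).round(3),W[g].max(0).round(3), (np.argwhere(g).min(0),np.argwhere(g).max(0)))
E
```

```text
top red 102 [0.4656 0.2927 0.0808] [0.436 0.285 0.071] [0.497 0.302 0.088]
red 102 slope deg -7.56 [-0.1328057   0.35454602] 0.436 0.497
hi 468 slope deg -7.44 [-0.13061711  0.35455439] 0.369 0.58
rackfoot ((475.5654602050781, 294.25201416015625), (93.15221405029297, 183.3925323486328), 81.94410705566406) 0.008666549127369805
foot ((617.4193725585938, -6.96417236328125), (361.0886535644531, 137.92819213867188), 81.12937927246094)
posts>.315 360
post 150 [0.6342 0.1311 0.3265] [0.615 0.119 0.32 ] [0.652 0.143 0.33 ]
post 157 [ 0.5932 -0.1642  0.3265] [ 0.575 -0.178  0.321] [ 0.612 -0.151  0.332]
ring 132 [ 0.6136 -0.0165  0.3017] [ 0.607 -0.046  0.267] [0.62  0.012 0.329] (array([143, 285]), array([152, 309]))
scene red 135 [0.4721 0.2993 0.0769] [0.414 0.287 0.04 ] [0.504 0.308 0.087]
red 135 slope deg -7.9 [-0.13875156  0.36481519] 0.414 0.504
hi 513 slope deg -7.79 [-0.13676804  0.36251462] 0.372 0.583
rackfoot ((470.65655517578125, 295.4892883300781), (94.98948669433594, 189.61521911621094), 81.59136199951172) 0.010660535035830488
foot ((617.1180419921875, -13.7330322265625), (339.8348693847656, 129.8608856201172), 82.64530944824219)
posts>.315 296
post 141 [0.6393 0.1367 0.3256] [0.618 0.123 0.315] [0.656 0.149 0.329]
post 111 [ 0.5985 -0.1596  0.325 ] [ 0.58  -0.176  0.315] [ 0.616 -0.149  0.331]
ring 149 [ 0.6186 -0.0102  0.2986] [ 0.61  -0.04   0.256] [0.624 0.016 0.325] (array([164, 182]), array([186, 199]))
```

View pics/crop1.png

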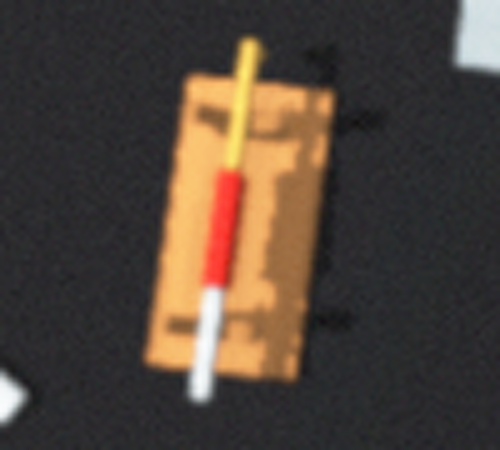

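View pics/crop2.png

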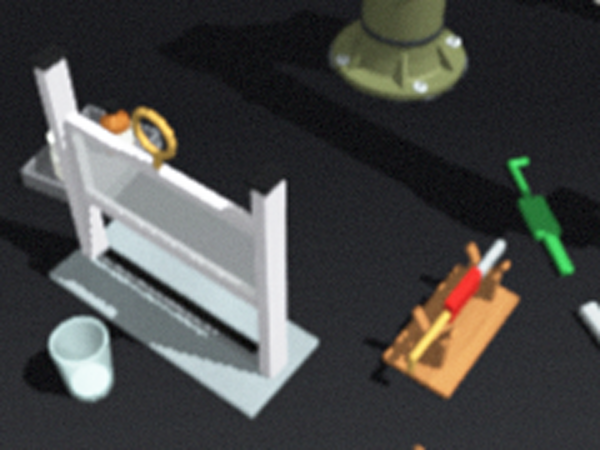

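Emit:
{"fn": "move_arm", "kwargs": {
  "steps": [
    [[-0.02, -0.0125, 0.004], -0.01],
    [[-0.06, -0.038, 0.012], -0.03],
    [[-0.105, -0.067, 0.02], -0.05],
    [[-0.15, -0.096, 0.03], -0.07],
    [[-0.195, -0.124, 0.04], -0.09],
    [[-0.24, -0.153, 0.05], -0.11],
    [[-0.285, -0.182, 0.06], -0.13],
    [[-0.32, -0.204, 0.07], -0.145],
    [[-0.345, -0.22, 0.075], -0.15],
    [[-0.36, -0.23, 0.08], -0.152],
    [[-0.3656, -0.233, 0.08], -0.152],
    [[-0.3656, -0.233, 0.08], -0.152],
    [[-0.3656, -0.233, 0.08], -0.152]
  ],
  "hand": -1,
  "squeeze": 60
}}

```text
time_s: 2.72
tool_pos: [0.4681, 0.2978, 0.1509]
tool_rot: [180.0, 0.0, 172.4]
force: [0.3, 0.4, -0.9]
grip_width: 0.0869
```

```bash
python3 - <<'E'
from h import *
o=env.get_obs();print(o['time_s'],o['tool_pos'],o['tool_rot'],o['force'],o['qpos'])
im,d=save("scene","s1"); a=im[150:340,230:430]
im2,d2=save("top","t1"); b=im2[170:260,130:250]
cv2.imwrite('pics/c3.png',np.hstack([cv2.resize(a,(400,380)),cv2.resize(b,(400,380))])[:,:,::-1])
E
```

```text
2.725 [0.46805948 0.29778537 0.15089258] [1.79953448e+02 1.18700950e-03 1.72373933e+02] [ 0.26345969  0.36655722 -0.85992456] [-44.6425077    9.84054913  10.47468112 103.17208708  -1.96923734
  67.12833366  48.81996479]
```

View pics/c3.png

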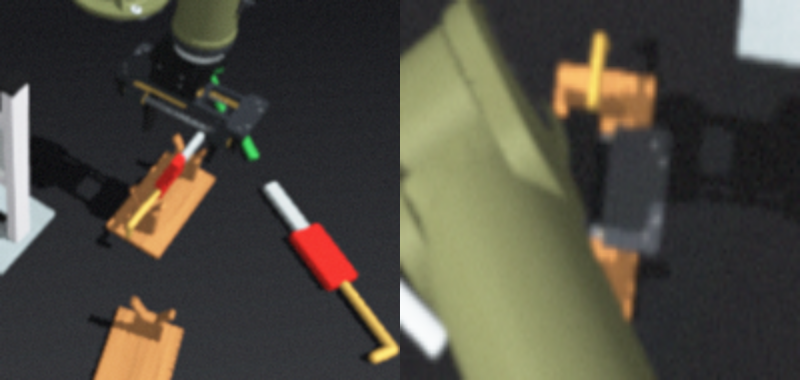

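Emit:
{"fn": "move_arm", "kwargs": {
  "steps": [
    [[0, -0.0015, 0.01], 0],
    [[0, -0.0015, 0.03], 0],
    [[0, -0.0015, 0.05], 0],
    [[0, -0.0015, 0.07], 0],
    [[0, -0.0015, 0.085], 0],
    [[0, -0.0015, 0.094], 0],
    [[0, -0.0015, 0.097], 0],
    [[0, -0.0015, 0.097], 0]
  ]
}}

```text
time_s: 3.82
tool_pos: [0.4687, 0.2952, 0.0538]
tool_rot: [180.0, 0.0, 172.3]
force: [-0.1, -0.3, -0.2]
grip_width: 0.0872
```

Emit:
{"fn": "move_arm", "kwargs": {
  "steps": [
    [[0, 0, 0], 0],
    [[0, 0, 0], 0],
    [[0, 0, 0], 0],
    [[0, 0, 0], 0],
    [[0, 0, 0], 0],
    [[0, 0, 0], 0],
    [[0, 0, 0], 0],
    [[0, 0, 0], 0]
  ],
  "hand": 1,
  "squeeze": 4
}}

```text
time_s: 4.82
tool_pos: [0.4685, 0.2951, 0.0536]
tool_rot: [180.0, 0.0, 172.3]
force: [0.8, 0.5, -0.3]
grip_width: 0.015
```

Emit:
{"fn": "move_arm", "kwargs": {
  "steps": [
    [[0, 0, 0], 0],
    [[0, 0, 0], 0],
    [[0, 0, 0], 0],
    [[0, 0, 0], 0]
  ],
  "hand": 1,
  "squeeze": 60
}}

```text
time_s: 5.32
tool_pos: [0.4685, 0.2952, 0.0536]
tool_rot: [180.0, 0.0, 172.3]
force: [0.1, 0.9, 0.2]
grip_width: 0.0134
```

```bash
python3 - <<'E'
from h import *
o=env.get_obs();print(o['time_s'],o['tool_pos'],o['tool_rot'],o['force'],o['wrist_torque'],o['grip_width'])
np.save('grasp.npy',np.r_[o['tool_pos'],o['tool_rot']])
p=np.array(o['tool_pos']); rx=np.array([np.cos(np.radians(-7.9)),np.sin(np.radians(-7.9)),0])
M=R.from_euler('xyz',o['tool_rot'],degrees=True).as_matrix()
ring=np.array([.616,-.0135,.310])
for off,dz in((-.110-.06,.011),(-.08,.011)):
    t=ring+rx*off; t[2]=ring[2]+dz-.011
    print(t,'shift',M.T@(t-p))
E
```

```text
5.325 [0.46848327 0.29519746 0.05358911] [1.79987447e+02 6.65784736e-03 1.72281284e+02] [0.12028891 0.86193657 0.20383995] [ 0.09709518 -0.02275288  0.06319768] 0.013358680046182153
[0.44761339 0.00986557 0.31      ] shift [-0.01767191 -0.28549345 -0.25647139]
[ 0.53675924 -0.00250444  0.31      ] shift [-0.10767145 -0.28577821 -0.256461  ]
```

Emit:
{"fn": "move_arm", "kwargs": {
  "steps": [
    [[0, 0, -0.008], 0],
    [[0, 0, -0.025], 0],
    [[0, 0, -0.05], 0],
    [[0, 0, -0.08], 0],
    [[0, -0.005, -0.11], 0],
    [[0, -0.02, -0.14], 0],
    [[0, -0.045, -0.17], 0],
    [[0, -0.075, -0.2], 0],
    [[0, -0.11, -0.225], 0],
    [[0, -0.145, -0.245], 0],
    [[0, -0.18, -0.254], 0],
    [[-0.01, -0.215, -0.256], 0],
    [[-0.02, -0.245, -0.256], 0],
    [[-0.03, -0.27, -0.256], 0],
    [[-0.035, -0.282, -0.256], 0],
    [[-0.0375, -0.2855, -0.256], 0],
    [[-0.0375, -0.2855, -0.256], 0],
    [[-0.0375, -0.2855, -0.256], 0]
  ]
}}

```text
time_s: 7.58
tool_pos: [0.4671, 0.0083, 0.3095]
tool_rot: [180.0, -0.0, 172.4]
force: [-0.4, 0.5, -1.4]
grip_width: 0.0136
```

```bash
python3 - <<'E'
from h import *
o=env.get_obs();print(o['time_s'],o['tool_pos'],o['tool_rot'],o['force'],o['wrist_torque'],o['grip_width'])
A=[]
for n in("scene","top"):
    im,d=save(n,n+"2")
    c=proj(n,[.6,-.01,.31])[0].astype(int); print(n,c)
    x0,y0=max(c[0]-40,0),max(c[1]-40,0)
    A.append(cv2.resize(im[y0:y0+90,x0:x0+80],(400,450),interpolation=cv2.INTER_CUBIC)); print(x0,y0)
cv2.imwrite('pics/c4.png',np.hstack(A)[:,:,::-1])
E
```

```text
7.575 [0.46709954 0.00828276 0.30948483] [ 1.79994304e+02 -1.86380093e-02  1.72385536e+02] [-0.39747265  0.47537778 -1.43964811] [ 0.03673818  0.03357677 -0.03775766] 0.013602323843809631
scene [195 166]
155 126
top [294 151]
254 111
```

View pics/c4.png

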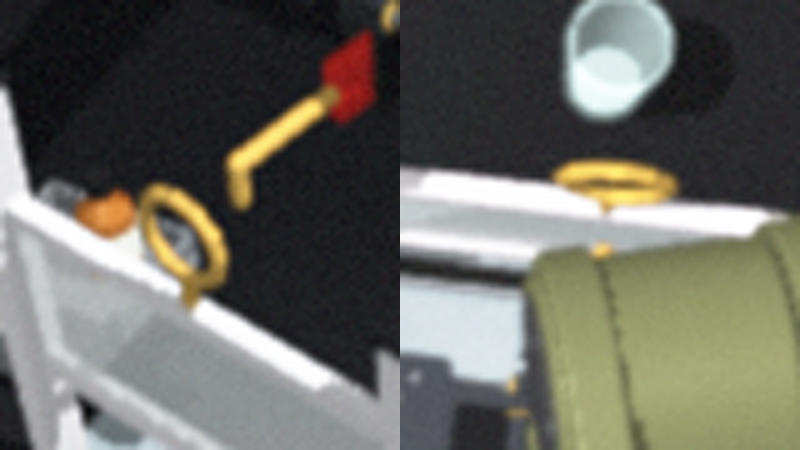

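```bash
python3 - <<'E'
from h import *
a=np.radians(-7.8); S=np.array([[np.cos(a),np.sin(a),0],[-np.sin(a),np.cos(a),0],[0,0,1]])
for n in("scene","top"):
    D=np.load(f'pics/{n}2.npz'); im,d=D['im'],D['d']; K,Dd,p,M=cam(n)
    v,u=np.mgrid[0:384,0:512]; W=world(n,np.c_[u.ravel(),v.ravel()],d.ravel()).reshape(384,512,3)
    hsv=cv2.cvtColor(im,cv2.COLOR_RGB2HSV); h,s,vv=hsv[...,0],hsv[...,1],hsv[...,2]
    g=(h>14)&(h<32)&(s>110)&(vv>70)&(d>0)&(W[...,2]>.25)
    L=(W-[.616,-.0135,.31])@S.T
    r=g&(abs(L[...,0])<.015)&(abs(L[...,1])<.045)
    q=g&(L[...,0]<-.02)&(L[...,0]>-.13)&(abs(L[...,1])<.03)
    P=L[r]; print(n,'ring',len(P),P.mean(0).round(4),P.min(0).round(4),P.max(0).round(4))
    # circle fit in y,z on upper part excluding stem
    c=P[P[:,2]>-.028]; A=np.c_[2*c[:,1],2*c[:,2],np.ones(len(c))]; x=np.linalg.lstsq(A,(c[:,1:]**2).sum(1),rcond=None)[0]
    print(' circle',x[:2].round(4),'r',np.sqrt(x[2]+x[0]**2+x[1]**2).round(4))
    # ellipse centre via pixel silhouettes
    Q=L[q]; print(' pole',len(Q),Q.min(0).round(4) if len(Q) else '',Q.max(0).round(4) if len(Q) else '')
    cd=(p-[.616,-.0135,.31])@S.T; print(' cam dir',cd.round(2))
    for lo in np.arange(-.12,-.02,.01):
        k=Q[(Q[:,0]>=lo)&(Q[:,0]<lo+.01)]
        if len(k): print('  ',round(lo,3),len(k),k.mean(0).round(4),k[:,2].min().round(4),k[:,2].max().round(4))
o=env.get_obs(); print('tcp in ring frame',((np.array(o['tool_pos'])+[0,0,.011])-[.616,-.0135,.31])@S.T)
E
```

```text
scene ring 150 [ 0.0021  0.0036 -0.0116] [-0.0032 -0.0278 -0.0529] [0.0055 0.0295 0.0166]
 circle [ 0.0017 -0.0116] r 0.0253
 pole 185 [-0.1281 -0.0294 -0.0149] [-0.034   0.0283  0.0959]
 cam dir [0.44 0.52 0.58]
   -0.12 9 [-0.1144 -0.0035  0.0551] 0.0132 0.081
   -0.11 10 [-0.1045  0.0066  0.0129] 0.0091 0.0156
   -0.1 11 [-0.0954  0.0062  0.0126] 0.0092 0.0157
   -0.09 14 [-0.0856  0.0066  0.0124] 0.0062 0.0172
   -0.08 14 [-0.075   0.0058  0.0117] 0.0059 0.0151
   -0.07 13 [-0.0643  0.0062  0.0121] 0.0085 0.0157
   -0.06 11 [-0.0549  0.0065  0.0123] 0.0065 0.0162
   -0.05 18 [-0.0444  0.0068  0.0102] -0.0015 0.0145
   -0.04 31 [-0.0368  0.0064 -0.0003] -0.0149 0.0143
top ring 132 [-0.002  -0.0032 -0.008 ] [-0.0059 -0.0299 -0.0462] [0.0038 0.0257 0.0168]
 circle [-0.0034 -0.0099] r 0.0251
 pole 4 [-0.0416 -0.0003  0.0106] [-0.0385  0.0041  0.0148]
 cam dir [-0.24  0.08  0.95]
   -0.05 3 [-0.0414  0.0019  0.0129] 0.011 0.0148
   -0.04 1 [-0.0385  0.002   0.0106] 0.0106 0.0106
tcp in ring frame [-0.15038059  0.00105811  0.01050408]
```

```bash
cat > fit.py <<'E'
from h import *
from scipy.optimize import least_squares
from scipy.spatial import cKDTree
a=np.radians(-7.8); S=np.array([[np.cos(a),np.sin(a),0],[-np.sin(a),np.cos(a),0],[0,0,1]]); R0=np.array([.616,-.0135,.31])
th=np.linspace(0,2*np.pi,200); C=np.c_[0*th,.026*np.cos(th),.026*np.sin(th)]
H=np.r_[np.c_[np.linspace(.05,.108,60),np.zeros((60,2))],np.c_[np.full(25,.11),np.zeros(25),np.linspace(0,-.024,25)]]
def brass(n,f):
    D=np.load(f'pics/{f}.npz'); im,d=D['im'],D['d']
    v,u=np.mgrid[0:384,0:512]; W=world(n,np.c_[u.ravel(),v.ravel()],d.ravel()).reshape(384,512,3)
    hsv=cv2.cvtColor(im,cv2.COLOR_RGB2HSV); h,s,vv=hsv[...,0],hsv[...,1],hsv[...,2]
    return (h>14)&(h<34)&(s>90)&(vv>70)&(d>0),W,(W-R0)@S.T,im
def fit(n,mask,curve,x0,free):
    px=np.argwhere(mask)[:,::-1].astype(float)
    def res(t):
        o=np.array(x0,float); o[free]=t
        k=proj(n,(curve+o)@S+R0); d1=cKDTree(k).query(px)[0]; d2=cKDTree(px).query(k)[0]
        return np.r_[d1,d2*np.sqrt(len(px)/len(k))]
    r=least_squares(res,np.array(x0,float)[free],diff_step=1e-3,x_scale=.01,loss='soft_l1'); return r.x,np.sqrt(np.mean(r.fun**2))
E
python3 - <<'E'
from fit import *
for n in("scene","top"):
    g,W,L,im=brass(n,n+"2")
    r=g&(abs(L[...,0])<.02)&(abs(L[...,1])<.045)&(L[...,2]>-.045)&(L[...,2]<.04)
    q=g&(L[...,0]<-.02)&(L[...,0]>-.105)&(abs(L[...,1])<.03)&(abs(L[...,2])<.03)
    print(n,'ring',fit(n,r,C,[0,0,-.01],[1,2]))
    if n=="scene":
        print(' pole yz',fit(n,q,H,[-.1504,.001,.0105],[1,2]),fit(n,q,H,[-.1504,.001,.0105],[0,2]))
    hsv=cv2.cvtColor(im,cv2.COLOR_RGB2HSV)
    w=(hsv[...,1]<40)&(hsv[...,2]>200)&(abs(L[...,0])<.02)&(abs(L[...,1])<.11)&(L[...,2]<-.02)&(L[...,2]>-.1)
    print(' rail',w.sum(),np.percentile(L[w][:,2],[5,25,50,75,95]).round(4),np.median(L[w],0).round(4))
E
```

```text
scene ring (array([-0.00088896, -0.01466002]), np.float64(0.6526074687143051))
 pole yz (array([0.00416078, 0.01014554]), np.float64(0.9652658780386695)) (array([-0.15351153,  0.00662154]), np.float64(0.970847599395585))
 rail 234 [-0.0626 -0.0615 -0.0607 -0.0599 -0.0588] [ 0.0003  0.0123 -0.0607]
top ring (array([-0.00381812, -0.01840244]), np.float64(0.6344420202926075))
 rail 374 [-0.073  -0.0631 -0.0611 -0.0596 -0.0574] [-0.0031  0.0209 -0.0611]
```

Emit:
{"fn": "move_arm", "kwargs": {
  "steps": [
    [[0, -0.002, 0.006], 0],
    [[0, -0.005, 0.014], 0],
    [[-0.01, -0.005, 0.014], 0],
    [[-0.02, -0.005, 0.014], 0],
    [[-0.02, -0.005, 0.014], 0],
    [[-0.02, -0.005, 0.014], 0]
  ]
}}

```text
time_s: 8.43
tool_pos: [0.4865, -0.0005, 0.2955]
tool_rot: [-180.0, -0.0, 172.3]
force: [-0.6, -0.1, -1.6]
grip_width: 0.0131
```

```bash
python3 - <<'E'
from fit import *
o=env.get_obs();T=(np.array(o['tool_pos'])+[0,0,.011]-R0)@S.T;print(o['time_s'],T,o['tool_rot'],o['force'])
im,d=save("scene","scene3"); env.read_camera("top")
n="scene"; g,W,L,im=brass(n,"scene3")
r=g&(abs(L[...,0])<.012)&(abs(L[...,1])<.045)&(L[...,2]>-.045)&(L[...,2]<.04)
q=g&(L[...,0]<-.012)&(L[...,0]>-.085)&(abs(L[...,1])<.03)&(L[...,2]<.03)&(L[...,2]>-.04)
print('ring',fit(n,r,C,[0,0,-.01],[1,2])); print(' pole',fit(n,q,H,T,[1,2]),fit(n,q,H,T,[0,1,2]))
cv2.imwrite('pics/c5.png',cv2.resize(im[126:216,155:255],(600,540),interpolation=cv2.INTER_CUBIC)[:,:,::-1])
E
```

```text
8.425 [-0.13006182 -0.00469267 -0.00345394] [-1.79985539e+02 -1.41020566e-02  1.72274449e+02] [-0.58624855 -0.08355418 -1.61740663]
ring (array([-0.00088896, -0.01466002]), np.float64(0.6526074687143051))
 pole (array([ 0.00023335, -0.00068839]), np.float64(0.9085020640530428)) (array([-0.13499676, -0.00485715, -0.00629975]), np.float64(0.9139031615274043))
```

View pics/c5.png

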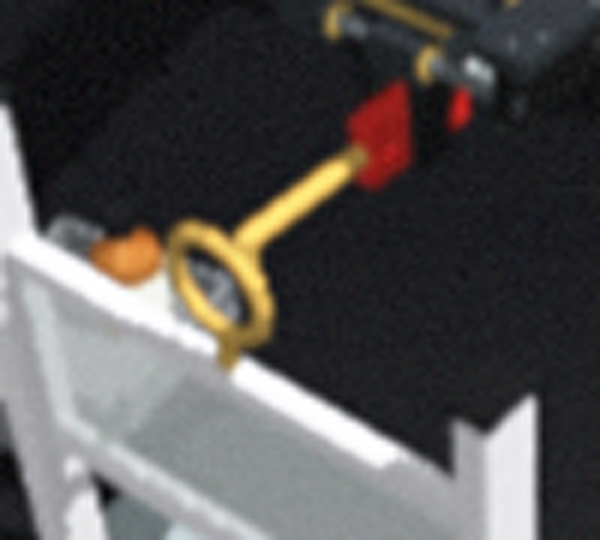

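Emit:
{"fn": "move_arm", "kwargs": {
  "steps": [
    [[-0.004, -0.0005, 0.001], 0],
    [[-0.009, -0.0005, 0.001], 0],
    [[-0.014, -0.0005, 0.001], 0],
    [[-0.019, -0.0005, 0.001], 0],
    [[-0.024, -0.0005, 0.001], 0],
    [[-0.028, -0.0005, 0.001], 0],
    [[-0.028, -0.0005, 0.001], 0]
  ]
}}

```text
time_s: 9.4
tool_pos: [0.5143, -0.0049, 0.2944]
tool_rot: [-180.0, -0.0, 172.3]
force: [-0.2, 0.4, -1.8]
grip_width: 0.0136
```

```bash
python3 - <<'E'
from fit import *
F=[]
for i in range(3):
    o=env.get_obs(); F.append(o['force']); im,d=save("scene","scene4")
print(o['time_s'],np.round(F,2))
cv2.imwrite('pics/c6.png',cv2.resize(im[136:206,165:245],(560,490),interpolation=cv2.INTER_CUBIC)[:,:,::-1])
E
```

```text
9.5 [[-0.24  0.39 -1.77]
 [ 0.39 -0.58 -2.34]
 [-0.91 -0.18 -1.14]]
```

View pics/c6.png

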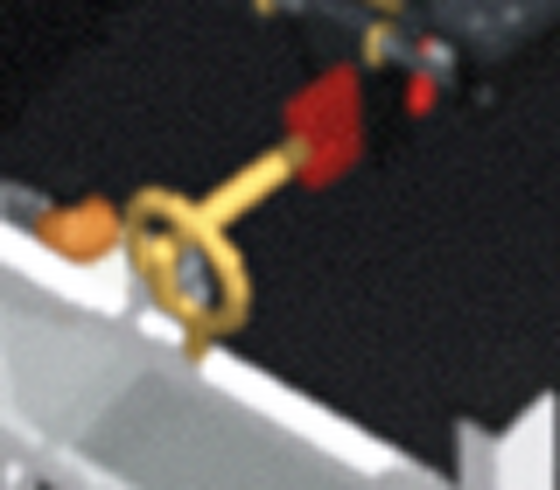

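Emit:
{"fn": "move_arm", "kwargs": {
  "steps": [
    [[-0.004, 0, 0], 0],
    [[-0.008, 0, 0], 0],
    [[-0.012, 0, 0], 0],
    [[-0.016, 0, 0], 0],
    [[-0.02, 0, 0], 0],
    [[-0.022, 0, 0], 0],
    [[-0.022, 0, 0], 0]
  ]
}}

```text
time_s: 10.42
tool_pos: [0.536, -0.0078, 0.2945]
tool_rot: [-180.0, -0.0, 172.3]
force: [0.1, 0.3, -2.5]
grip_width: 0.0136
```

```bash
python3 - <<'E'
from fit import *
F=[]
for i in range(2):
    o=env.get_obs(); F.append(o['force']); im,d=save("scene","scene5")
print(o['time_s'],np.round(F,2), (np.array(o['tool_pos'])+[0,0,.011]-R0)@S.T)
cv2.imwrite('pics/c7.png',cv2.resize(im[136:206,165:245],(560,490),interpolation=cv2.INTER_CUBIC)[:,:,::-1])
E
```

```text
10.475 [[ 0.14  0.31 -2.51]
 [ 0.75  0.72 -0.96]] [-0.08019753 -0.00519348 -0.00448362]
```

View pics/c7.png

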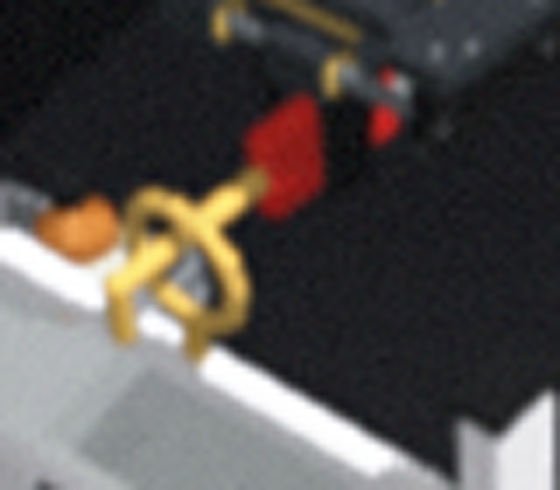

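Emit:
{"fn": "move_arm", "kwargs": {
  "steps": [
    [[0, 0, 0.003], 0],
    [[0, 0, 0.008], 0],
    [[0, 0, 0.014], 0],
    [[0, 0, 0.019], 0],
    [[0, 0, 0.022], 0],
    [[0, 0, 0.024], 0],
    [[0, 0, 0.025], 0],
    [[0, 0, 0.026], 0],
    [[0, 0, 0.027], 0],
    [[0, 0, 0.028], 0],
    [[0, 0, 0.029], 0],
    [[0, 0, 0.03], 0],
    [[0, 0, 0.031], 0],
    [[0, 0, 0.032], 0],
    [[0, 0, 0.034], 0],
    [[0, 0, 0.036], 0],
    [[0, 0, 0.038], 0],
    [[0, 0, 0.04], 0]
  ]
}}

```text
time_s: 12.78
tool_pos: [0.536, -0.0078, 0.2544]
tool_rot: [180.0, 0.0, 172.3]
force: [-0.8, -0.0, 0.6]
grip_width: 0.0135
```

```bash
cat > chk.py <<'E'
from fit import *
import sys
F=[];Tq=[]
for i in range(4):
    o=env.get_obs(); F.append(o['force']); Tq.append(o['wrist_torque']); im,d=save("scene",sys.argv[1])
print(o['time_s'],'F',np.mean(F,0).round(2),np.array(F)[:,2].round(1),'T',np.mean(Tq,0).round(2),'T', ((np.array(o['tool_pos'])+[0,0,.011]-R0)@S.T).round(4),o['grip_width'])
g,W,L,im=brass("scene",sys.argv[1])
hsv=cv2.cvtColor(im,cv2.COLOR_RGB2HSV)
w=(hsv[...,1]<40)&(hsv[...,2]>190)&(abs(L[...,0])<.02)&(abs(L[...,1])<.11)&(abs(L[...,1])>.03)&(L[...,2]<-.02)
print('rail px',w.sum(),'ring z world',(np.percentile(L[w][:,2],[50,80])+.31+.046).round(4))
c=proj("scene",[.60,-.01,o['tool_pos'][2]+.01])[0].astype(int)-[40,35]
cv2.imwrite('pics/'+sys.argv[1]+'c.png',cv2.resize(im[c[1]:c[1]+70,c[0]:c[0]+80],(560,490),interpolation=cv2.INTER_CUBIC)[:,:,::-1])
E
python3 chk.py s6
```

```text
12.925 F [-0.17 -0.28 -0.12] [ 0.6  1.1 -1.1 -1.1] T [-0.03 -0.2  -0.01] T [-0.0802 -0.0052 -0.0447] 0.013754298987249872
rail px 291 ring z world [0.2797 0.2812]
```

View pics/s6c.png

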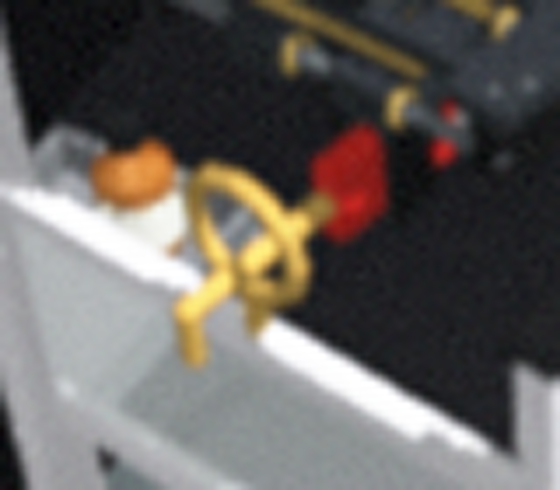

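Emit:
{"fn": "move_arm", "kwargs": {
  "steps": [
    [[0, 0, 0.002], 0],
    [[0, 0, 0.005], 0],
    [[0, 0, 0.008], 0],
    [[0, 0, 0.011], 0],
    [[0, 0, 0.014], 0],
    [[0, 0, 0.017], 0],
    [[0, 0, 0.02], 0],
    [[0, 0, 0.023], 0],
    [[0, 0, 0.026], 0],
    [[0, 0, 0.029], 0],
    [[0, 0, 0.032], 0],
    [[0, 0, 0.035], 0],
    [[0, 0, 0.038], 0],
    [[0, 0, 0.041], 0],
    [[0, 0, 0.044], 0],
    [[0, 0, 0.047], 0],
    [[0, 0, 0.049], 0],
    [[0, 0, 0.051], 0],
    [[0, 0, 0.053], 0],
    [[0, 0, 0.054], 0]
  ]
}}

```text
time_s: 15.48
tool_pos: [0.5359, -0.0077, 0.2005]
tool_rot: [180.0, 0.0, 172.3]
force: [1.1, -0.3, 0.8]
grip_width: 0.0136
```

```bash
python3 chk.py s7
```

```text
15.625 F [ 0.6  -0.17  0.36] [ 0.8  0.5  0.2 -0.1] T [-0.04 -0.31 -0.01] T [-0.0802 -0.0052 -0.0985] 0.01345218202875551
rail px 469 ring z world [0.1588 0.2277]
```

Emit:
{"fn": "move_arm", "kwargs": {
  "steps": [
    [[0, 0, 0.001], 0],
    [[0, 0, 0.002], 0],
    [[0, 0, 0.003], 0],
    [[0, 0, 0.004], 0],
    [[0, 0, 0.005], 0],
    [[0, 0, 0.006], 0],
    [[0, 0, 0.006], 0]
  ]
}}

```text
time_s: 16.55
tool_pos: [0.5358, -0.0077, 0.1944]
tool_rot: [-180.0, -0.0, 172.3]
force: [0.9, -0.5, 0.0]
grip_width: 0.0137
```

```bash
python3 chk.py s8
```

```text
16.7 F [ 0.9  -0.41  0.35] [ 0.   0.4 -0.   1. ] T [-0.06 -0.3   0.01] T [-0.0802 -0.0052 -0.1045] 0.01377899648204033
rail px 484 ring z world [0.1576 0.2218]
```

Emit:
{"fn": "move_arm", "kwargs": {
  "steps": [
    [[0, 0, 0.001], 0],
    [[0, 0, 0.002], 0],
    [[0, 0, 0.003], 0],
    [[0, 0, 0.004], 0],
    [[0, 0, 0.004], 0]
  ]
}}

```text
time_s: 17.38
tool_pos: [0.5359, -0.0077, 0.1904]
tool_rot: [-180.0, -0.0, 172.3]
force: [0.7, 0.3, 0.3]
grip_width: 0.0138
```

```bash
python3 chk.py s9
```

```text
17.525 F [ 0.39 -0.17  0.33] [0.3 0.7 0.2 0.1] T [-0.06 -0.32 -0.02] T [-0.0802 -0.0051 -0.1085] 0.013750910767983448
rail px 497 ring z world [0.1535 0.2179]
```

Emit:
{"fn": "move_arm", "kwargs": {
  "steps": [
    [[0, 0, 0.001], 0],
    [[0, 0, 0.002], 0],
    [[0, 0, 0.003], 0],
    [[0, 0, 0.003], 0]
  ]
}}

```text
time_s: 18.08
tool_pos: [0.5359, -0.0077, 0.1875]
tool_rot: [180.0, -0.0, 172.3]
force: [1.5, -0.3, -0.4]
grip_width: 0.0138
```

```bash
python3 chk.py s10
```

```text
18.225 F [ 1.04 -0.29  0.21] [-0.4  0.5 -0.2  0.8] T [-0.04 -0.27 -0.03] T [-0.0802 -0.0052 -0.1115] 0.013262890362978995
rail px 513 ring z world [0.1544 0.2147]
```

Emit:
{"fn": "move_arm", "kwargs": {
  "steps": [
    [[0, 0, 0.001], 0],
    [[0, 0, 0.002], 0],
    [[0, 0, 0.003], 0],
    [[0, 0, 0.003], 0]
  ]
}}

```text
time_s: 18.77
tool_pos: [0.5359, -0.0077, 0.1844]
tool_rot: [180.0, -0.0, 172.3]
force: [1.4, 0.3, 0.8]
grip_width: 0.0137
```

```bash
python3 chk.py s11
```

```text
18.925 F [ 0.66 -0.19  0.45] [ 0.8  0.9  0.3 -0.3] T [-0.05 -0.31 -0.05] T [-0.0802 -0.0052 -0.1145] 0.013426167741755826
rail px 516 ring z world [0.1527 0.2118]
```

Emit:
{"fn": "move_arm", "kwargs": {
  "steps": [
    [[0, 0, 0.001], 0],
    [[0, 0, 0.002], 0],
    [[0, 0, 0.002], 0]
  ]
}}

```text
time_s: 19.35
tool_pos: [0.5359, -0.0077, 0.1825]
tool_rot: [180.0, 0.0, 172.3]
force: [0.4, -0.3, 0.2]
grip_width: 0.0134
```

```bash
python3 chk.py s12
```

```text
19.5 F [ 0.3  -0.26  0.56] [0.2 0.4 0.8 0.9] T [-0.03 -0.3  -0.  ] T [-0.0802 -0.0051 -0.1165] 0.013671673219382636
rail px 525 ring z world [0.1522 0.2099]
```

Emit:
{"fn": "move_arm", "kwargs": {
  "steps": [
    [[0, 0, 0.001], 0],
    [[0, 0, 0.002], 0],
    [[0, 0, 0.002], 0]
  ]
}}

```text
time_s: 19.92
tool_pos: [0.5359, -0.0078, 0.1806]
tool_rot: [180.0, 0.0, 172.3]
force: [-0.8, 0.2, 1.1]
grip_width: 0.014
```

```bash
python3 chk.py s13
```

```text
20.075 F [-0.16 -0.34  1.34] [1.1 1.1 1.1 2.1] T [-0.1  -0.26 -0.02] T [-0.0801 -0.0051 -0.1184] 0.013256351627372308
rail px 533 ring z world [0.1512 0.2083]
```

Emit:
{"fn": "move_arm", "kwargs": {
  "steps": [
    [[0, 0, 0.001], 0],
    [[0, 0, 0.002], 0],
    [[0, 0, 0.002], 0]
  ]
}}

```text
time_s: 20.5
tool_pos: [0.536, -0.0077, 0.1786]
tool_rot: [180.0, 0.0, 172.3]
force: [-0.3, -0.1, 2.4]
grip_width: 0.0136
```

```bash
python3 chk.py s14
```

```text
20.65 F [-0.61  0.03  2.25] [2.4 1.2 3.  2.4] T [-0.07 -0.28 -0.04] T [-0.0801 -0.0051 -0.1204] 0.013981975559496852
rail px 545 ring z world [0.1504 0.2062]
```

Emit:
{"fn": "move_arm", "kwargs": {
  "steps": [
    [[0, 0, 0.001], 0],
    [[0, 0, 0.002], 0],
    [[0, 0, 0.002], 0]
  ]
}}

```text
time_s: 21.08
tool_pos: [0.536, -0.0077, 0.1765]
tool_rot: [180.0, 0.0, 172.3]
force: [-0.1, -0.2, 3.3]
grip_width: 0.0135
```

```bash
python3 chk.py s15
```

```text
21.225 F [ 0.01 -0.    2.77] [3.3 1.9 2.5 3.4] T [-0.11 -0.34 -0.02] T [-0.0801 -0.0051 -0.1224] 0.013606615581184579
rail px 552 ring z world [0.1504 0.2045]
```

Emit:
{"fn": "move_arm", "kwargs": {
  "steps": [
    [[0, 0, 0.001], 0],
    [[0, 0, 0.002], 0],
    [[0, 0, 0.002], 0]
  ]
}}

```text
time_s: 21.65
tool_pos: [0.5359, -0.0077, 0.1745]
tool_rot: [180.0, 0.0, 172.3]
force: [0.4, 0.6, 2.9]
grip_width: 0.0139
```

```bash
python3 chk.py s16
```

```text
21.8 F [ 0.22 -0.31  3.19] [2.9 3.6 3.1 3.1] T [-0.09 -0.39 -0.03] T [-0.0801 -0.0051 -0.1244] 0.013685699908318394
rail px 558 ring z world [0.1485 0.2026]
```

Emit:
{"fn": "move_arm", "kwargs": {
  "steps": [
    [[0, 0, 0.0005], 0],
    [[0, 0, 0.001], 0],
    [[0, 0, 0.001], 0]
  ]
}}

```text
time_s: 22.22
tool_pos: [0.5359, -0.0077, 0.1736]
tool_rot: [180.0, 0.0, 172.3]
force: [-0.4, -0.8, 3.8]
grip_width: 0.0134
```

```bash
python3 chk.py s17
```

```text
22.375 F [-0.15 -0.42  3.93] [3.8 3.9 3.6 4.4] T [-0.1  -0.42 -0.04] T [-0.0801 -0.0052 -0.1254] 0.013855734755928672
rail px 565 ring z world [0.149  0.2018]
```

Emit:
{"fn": "move_arm", "kwargs": {
  "steps": [
    [[0, 0, 0.0005], 0],
    [[0, 0, 0.001], 0],
    [[0, 0, 0.001], 0]
  ]
}}

```text
time_s: 22.8
tool_pos: [0.536, -0.0077, 0.1726]
tool_rot: [180.0, 0.0, 172.3]
force: [0.1, -0.1, 4.0]
grip_width: 0.0134
```

```bash
python3 chk.py s18
```

```text
22.95 F [-0.08 -0.47  4.05] [4.  4.3 4.3 3.6] T [-0.11 -0.47 -0.02] T [-0.0801 -0.0051 -0.1264] 0.013671802937150031
rail px 565 ring z world [0.1465 0.2008]
```

Emit:
{"fn": "move_arm", "kwargs": {
  "steps": [
    [[0, 0, 0.0005], 0],
    [[0, 0, 0.001], 0],
    [[0, 0, 0.001], 0]
  ]
}}

```text
time_s: 23.38
tool_pos: [0.5361, -0.0077, 0.1721]
tool_rot: [180.0, 0.0, 172.3]
force: [-2.2, -0.5, 7.2]
grip_width: 0.0135
```

```bash
python3 chk.py s19
```

```text
23.525 F [-1.62 -0.25  6.36] [7.2 6.1 6.5 5.6] T [-0.15 -0.33 -0.04] T [-0.08   -0.0051 -0.1269] 0.013254720611687537
rail px 558 ring z world [0.1475 0.2009]
```

Emit:
{"fn": "move_arm", "kwargs": {
  "steps": [
    [[0, 0, -0.001], 0],
    [[0, 0, -0.003], 0],
    [[0, 0, -0.006], 0],
    [[0, 0, -0.01], 0],
    [[0, 0, -0.015], 0],
    [[0, 0, -0.02], 0],
    [[0, 0, -0.024], 0],
    [[0, 0, -0.0265], 0],
    [[0, 0, -0.027], 0],
    [[0, 0, -0.027], 0]
  ]
}}

```text
time_s: 24.82
tool_pos: [0.5358, -0.0077, 0.1985]
tool_rot: [180.0, -0.0, 172.3]
force: [-0.7, 0.8, -2.1]
grip_width: 0.0135
```

```bash
python3 chk.py s20 && python3 - <<'E'
from fit import *
o=env.get_obs();T=(np.array(o['tool_pos'])+[0,0,.011]-R0)@S.T
n="scene"; g,W,L,im=brass(n,"s20")
r=g&(abs(L[...,0])<.009)&(abs(L[...,1])<.045)&(L[...,2]>-.15)&(L[...,2]<-.06)
print('ring',fit(n,r,C,[0,0,-.109],[1,2]))
q=g&(L[...,0]<.045)&((L[...,0]>.012)|(L[...,0]<-.012))&(L[...,0]>-.045)&(abs(L[...,1])<.03)&(L[...,2]<-.06)
print(' pole',fit(n,q,H,T,[1,2]))
E
```

```text
24.975 F [-0.14  0.29 -1.67] [-2.1 -1.9 -1.  -1.7] T [ 0.02 -0.01  0.  ] T [-0.0803 -0.0052 -0.1006] 0.013504699043389858
rail px 550 ring z world [0.1445 0.2006]
ring (array([-0.00031999, -0.10980147]), np.float64(0.9556209956735178))
 pole (array([ 0.00023089, -0.09514824]), np.float64(1.3343032347661834))
```

View pics/s20c.png

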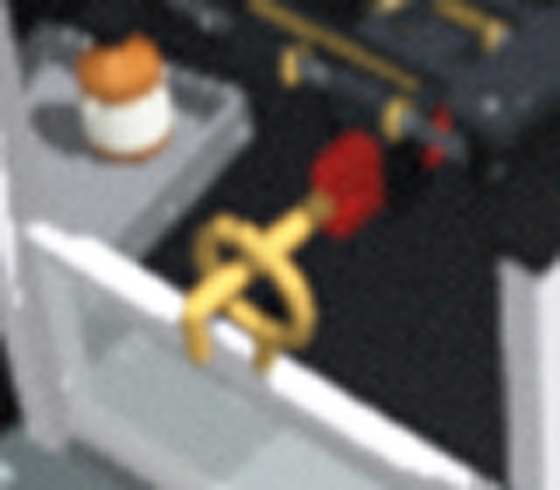

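Emit:
{"fn": "move_arm", "kwargs": {
  "steps": [
    [[0.003, 0, 0], 0],
    [[0.007, 0, 0], 0],
    [[0.011, 0, 0], 0],
    [[0.015, 0, 0], 0],
    [[0.018, 0, 0], 0],
    [[0.02, 0, 0], 0],
    [[0.02, 0, 0], 0]
  ]
}}

```text
time_s: 25.9
tool_pos: [0.516, -0.005, 0.1986]
tool_rot: [180.0, 0.0, 172.3]
force: [-0.6, 0.5, -0.9]
grip_width: 0.0138
```

```bash
python3 chk.py s21
```

```text
26.05 F [ 0.11  0.01 -1.42] [-0.9 -2.1 -1.  -1.6] T [ 0.   -0.    0.01] T [-0.1001 -0.0052 -0.1004] 0.013388094481303826
rail px 611 ring z world [0.141  0.2005]
```

View pics/s21c.png

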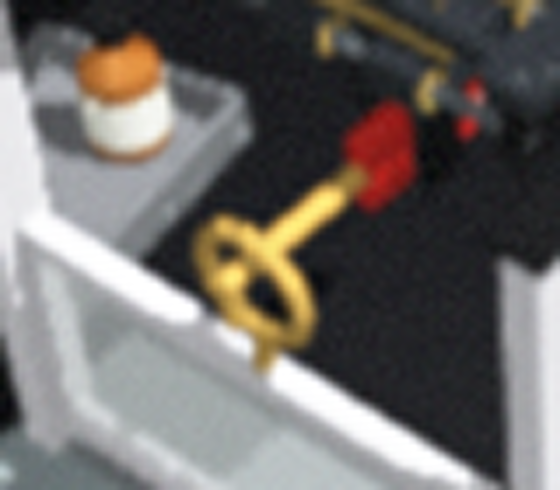

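Emit:
{"fn": "move_arm", "kwargs": {
  "steps": [
    [[0.003, 0, 0], 0],
    [[0.006, 0, 0], 0],
    [[0.009, 0, 0], 0],
    [[0.012, 0, 0], 0],
    [[0.016, 0, 0], 0],
    [[0.02, 0, 0], 0]
  ]
}}

```text
time_s: 26.85
tool_pos: [0.496, -0.0023, 0.1986]
tool_rot: [180.0, 0.0, 172.3]
force: [-0.8, -0.1, -1.5]
grip_width: 0.0138
```

```bash
python3 chk.py s22
```

```text
27.0 F [ 0.05  0.06 -1.77] [-1.5 -2.6 -1.3 -1.8] T [ 0.03  0.02 -0.03] T [-0.1203 -0.0052 -0.1004] 0.013360189394736847
rail px 632 ring z world [0.1379 0.2003]
```

Emit:
{"fn": "move_arm", "kwargs": {
  "steps": [
    [[0.004, 0, 0], 0],
    [[0.01, 0, 0], 0],
    [[0.018, 0, 0], 0],
    [[0.026, 0, 0], 0],
    [[0.034, 0, 0], 0],
    [[0.04, 0, 0], 0],
    [[0.04, 0, 0], 0],
    [[0.04, 0, 0], 0]
  ]
}}

```text
time_s: 28.05
tool_pos: [0.4568, 0.003, 0.1987]
tool_rot: [180.0, 0.0, 172.3]
force: [0.2, -0.2, -2.0]
grip_width: 0.0138
```

```bash
python3 chk.py s23; python3 - <<'E'
from fit import *
o=env.get_obs();T=(np.array(o['tool_pos'])+[0,0,.011]-R0)@S.T
n="scene"; g,W,L,im=brass(n,"s23")
q=g&(L[...,0]<-.02)&(L[...,0]>-.16)&(abs(L[...,1])<.03)&(abs(L[...,2]-T[2])<.04)
Q=L[q]
for lo in np.arange(-.12,-.02,.012):
    k=Q[(Q[:,0]>=lo)&(Q[:,0]<lo+.012)]
    if len(k): print(round(lo,3),len(k),(k.mean(0)-[0,T[1],T[2]]).round(4),(k[:,2].max()-T[2]).round(4))
print(q.sum(),Q.min(0),Q.max(0),T)
G=np.load('grasp.npy'); M=R.from_euler('xyz',o['tool_rot'],degrees=True).as_matrix()
print('to grasp',M.T@(G[:3]-o['tool_pos']),G)
E
```

```text
28.2 F [ 0.27  0.23 -1.79] [-2.  -2.1 -1.7 -1.4] T [ 0.    0.01 -0.  ] T [-0.1599 -0.0053 -0.1005] 0.013504801348701924
rail px 790 ring z world [0.1359 0.1995]
-0.12 11 [-0.1125  0.0046  0.0027] 0.0054
-0.108 11 [-0.1017  0.0042  0.0021] 0.0036
-0.096 11 [-0.091   0.0048  0.0013] 0.0041
-0.084 16 [-0.0779  0.0047  0.003 ] 0.007
-0.072 10 [-0.0657  0.0052  0.0029] 0.0059
-0.06 19 [-0.0538  0.0055 -0.0025] 0.0041
-0.048 23 [-0.0457  0.0043 -0.0085] 0.0053
105 [-0.12124592 -0.00734355 -0.12452713] [-0.0426679   0.00444273 -0.09346339] [-0.15998225 -0.00531121 -0.10048604]
to grasp [0.02773166 0.29118155 0.14488987] [4.68483270e-01 2.95197457e-01 5.35891118e-02 1.79987447e+02
 6.65784736e-03 1.72281284e+02]
```

Emit:
{"fn": "move_arm", "kwargs": {
  "steps": [
    [[0.003, 0.015, 0], 0],
    [[0.006, 0.04, 0], 0],
    [[0.009, 0.075, 0], 0],
    [[0.012, 0.11, 0], 0],
    [[0.015, 0.145, 0], 0],
    [[0.018, 0.18, 0], 0],
    [[0.021, 0.215, 0.01], 0],
    [[0.024, 0.245, 0.025], 0],
    [[0.026, 0.27, 0.045], 0],
    [[0.0277, 0.285, 0.065], 0],
    [[0.0277, 0.2912, 0.08], 0],
    [[0.0277, 0.2912, 0.09], 0],
    [[0.0277, 0.2912, 0.095], 0],
    [[0.0277, 0.2912, 0.095], 0],
    [[0.0277, 0.2912, 0.095], 0]
  ]
}}

```text
time_s: 30.12
tool_pos: [0.4688, 0.2951, 0.1043]
tool_rot: [179.9, 0.1, 172.2]
force: [-0.5, -0.3, -1.8]
grip_width: 0.0138
```

```bash
python3 - <<'E'
from h import *
o=env.get_obs();G=np.load('grasp.npy'); M=R.from_euler('xyz',o['tool_rot'],degrees=True).as_matrix()
print('to grasp',M.T@(G[:3]-o['tool_pos']),o['tool_rot'],o['force'])
im,d=save("scene","s24")
cv2.imwrite('pics/s24c.png',cv2.resize(im[185:295,260:370],(550,550),interpolation=cv2.INTER_CUBIC)[:,:,::-1])
E
```

```text
to grasp [ 4.02903052e-04 -4.90072259e-05  5.07456980e-02] [1.79943862e+02 5.29336251e-02 1.72232408e+02] [-0.4593287  -0.30976438 -1.75667244]
```

View pics/s24c.png

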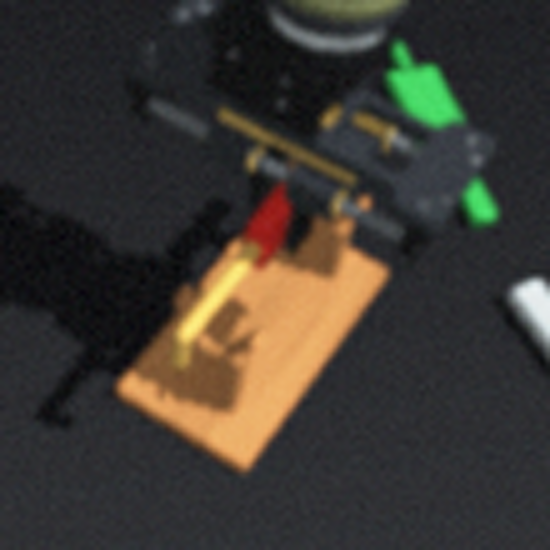

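Pole is level above the rack, hook down at about (182,355) in the crop. Lowering to the recorded pick pose.

Emit:
{"fn": "move_arm", "kwargs": {
  "steps": [
    [[0, 0, 0.006], 0],
    [[0, 0, 0.014], 0],
    [[0, 0, 0.022], 0],
    [[0, 0, 0.03], 0],
    [[0, 0, 0.036], 0],
    [[0, 0, 0.041], 0],
    [[0, 0, 0.045], 0],
    [[0, 0, 0.0475], 0],
    [[0, 0, 0.0485], 0],
    [[0, 0, 0.0485], 0]
  ]
}}

```text
time_s: 31.42
tool_pos: [0.4684, 0.2953, 0.0552]
tool_rot: [180.0, 0.0, 172.3]
force: [-0.1, -0.6, -1.5]
grip_width: 0.0131
```

Emit:
{"fn": "move_arm", "kwargs": {
  "steps": [
    [[0, 0, 0.0005], 0],
    [[0, 0, 0.001], 0],
    [[0, 0, 0.0015], 0],
    [[0, 0, 0.0015], 0],
    [[0, 0, 0.0015], 0]
  ]
}}

```text
time_s: 32.05
tool_pos: [0.4684, 0.2954, 0.0537]
tool_rot: [180.0, 0.0, 172.3]
force: [0.2, 0.4, -1.4]
grip_width: 0.0137
```

Emit:
{"fn": "move_arm", "kwargs": {
  "steps": [
    [[0, 0, 0], 0],
    [[0, 0, 0], 0],
    [[0, 0, 0], 0],
    [[0, 0, 0], 0],
    [[0, 0, 0], 0],
    [[0, 0, 0], 0],
    [[0, 0, 0], 0],
    [[0, 0, 0], 0]
  ],
  "hand": -1
}}

```text
time_s: 33.05
tool_pos: [0.4683, 0.2953, 0.0536]
tool_rot: [180.0, 0.0, 172.3]
force: [0.5, -0.7, 0.1]
grip_width: 0.0833
```

Emit:
{"fn": "move_arm", "kwargs": {
  "steps": [
    [[0, 0, -0.005], 0],
    [[0, 0, -0.015], 0],
    [[0, 0, -0.03], 0],
    [[0, 0, -0.05], 0],
    [[0, 0, -0.075], 0],
    [[0, 0, -0.105], 0],
    [[0.005, 0.03, -0.135], 0],
    [[0.015, 0.07, -0.15], 0],
    [[0.025, 0.11, -0.16], 0],
    [[0.035, 0.15, -0.165], 0],
    [[0.04, 0.18, -0.165], 0],
    [[0.04, 0.2, -0.165], 0],
    [[0.04, 0.2, -0.165], 0],
    [[0.04, 0.2, -0.165], 0]
  ]
}}

```text
time_s: 34.8
tool_pos: [0.456, 0.4978, 0.2192]
tool_rot: [-180.0, 0.0, 172.2]
force: [0.8, -0.5, -0.1]
grip_width: 0.087
```

```bash
python3 - <<'E'
from fit import *
o=env.get_obs();print(o['time_s'],o['tool_pos'],o['force'],o['grip_width'])
rc=np.array([.473,.295]); a8=np.radians(-8); ax=np.array([np.cos(a8),np.sin(a8)]); ay=np.array([-ax[1],ax[0]])
for n in("scene","top"):
  im,d=save(n,n+"9")
  for f in(n+"0",n+"9"):
    g,W,L,im=brass(n,f); hsv=cv2.cvtColor(im,cv2.COLOR_RGB2HSV); h,s,vv=hsv[...,0],hsv[...,1],hsv[...,2]
    near=(abs(W[...,0]-.48)<.15)&(abs(W[...,1]-.295)<.1)
    red=near&((h<6)|(h>174))&(s>150)&(vv>80)&(W[...,2]>.03); hi=near&(W[...,2]>.045)
    k=np.polyfit(W[hi][:,0],W[hi][:,1],1)
    print(f,'red',red.sum(),W[red].mean(0).round(4),'slope',np.degrees(np.arctan(k[0])).round(1),'y@.47',np.polyval(k,.47).round(4),W[hi].min(0).round(3),W[hi].max(0).round(3))
    for q in("amber","jar","beaker"):
        if f.endswith("9"): print(q,[(np.round(r["uv"]),round(r["conf"],2)) for r in env.cut_out(n,q)])
    if n=="scene":
        r=g&(abs(L[...,0])<.012)&(abs(L[...,1])<.045)&(L[...,2]>(-.145 if f[-1]=='9' else -.045))&(L[...,2]<.04)
        print('ring',fit(n,r,C,[0,0,-.109 if f[-1]=='9' else -.01],[1,2]))
im=np.load('pics/scene9.npz')['im']; cv2.imwrite('pics/c9.png',cv2.resize(im[120:300,110:370],(780,540),interpolation=cv2.INTER_CUBIC)[:,:,::-1])
E
```

```text
34.8 [0.45599596 0.49779509 0.21917357] [ 0.75398111 -0.51250148 -0.1291286 ] 0.0869511752943826
scene0 red 135 [0.4721 0.2993 0.0769] slope -7.8 y@.47 0.2982 [0.372 0.261 0.046] [0.583 0.332 0.087]
ring (array([-0.0008873 , -0.01466404]), np.float64(0.6621473415840129))
scene9 red 128 [0.4738 0.2988 0.0768] slope -15.0 y@.47 0.3222 [0.33  0.261 0.045] [0.584 0.395 0.662]
amber [(array([178., 172.]), 0.75)]
jar [(array([314., 240.]), 0.7), (array([315., 250.]), 0.2)]
beaker [(array([162., 263.]), 0.75)]
ring (array([-7.96583794e-05, -1.09457653e-01]), np.float64(0.6655811874028696))
top0 red 102 [0.4656 0.2927 0.0808] slope -7.4 y@.47 0.2932 [0.369 0.258 0.047] [0.58  0.329 0.09 ]
top9 red 111 [0.4678 0.2918 0.0803] slope -16.9 y@.47 0.321 [0.33  0.258 0.047] [0.58  0.395 0.663]
amber [(array([370., 234.]), 0.56)]
jar [(array([377., 204.]), 0.8), (array([186., 214.]), 0.32)]
beaker [(array([299., 120.]), 0.76)]
```

```bash
python3 - <<'E'
from fit import *
for n in("scene","top"):
  for f in(n+"0",n+"9"):
    g,W,L,im=brass(n,f)
    hi=(abs(W[...,0]-.48)<.15)&(abs(W[...,1]-.295)<.06)&(W[...,2]>.045)&(W[...,2]<.11)
    k=np.polyfit(W[hi][:,0],W[hi][:,1],1); kz=np.polyfit(W[hi][:,0],W[hi][:,2],1)
    tip=(abs(W[...,0]-.58)<.014)&(abs(W[...,1]-.282)<.02)&(W[...,2]>.02)&(W[...,2]<.11)
    print(f,hi.sum(),'yaw',np.degrees(np.arctan(k[0])).round(2),'y',np.polyval(k,.47).round(4),'pitch',np.degrees(np.arctan(kz[0])).round(1),W[hi].min(0).round(3),W[hi].max(0).round(3),'tip z',np.sort(W[tip][:,2]).round(3)[[0,-1]],tip.sum())
E
```

```text
scene0 513 yaw -7.79 y 0.2982 pitch -1.4 [0.372 0.261 0.046] [0.583 0.332 0.087] tip z [0.04  0.072] 36
scene9 513 yaw -7.67 y 0.2978 pitch -1.2 [0.369 0.261 0.045] [0.584 0.332 0.088] tip z [0.043 0.072] 34
top0 468 yaw -7.44 y 0.2932 pitch -0.9 [0.369 0.258 0.047] [0.58  0.329 0.09 ] tip z [0.044 0.071] 19
top9 470 yaw -7.43 y 0.2927 pitch -0.9 [0.369 0.258 0.047] [0.58  0.329 0.091] tip z [0.047 0.072] 18
```

The pole is back where it started to within about 2 mm, and the sash is still down. Handing in.

```bash
python3 -c "
from cell import env
print(env.sign_off())"
```

```text
the job is handed in; nothing more can be done
None
```

I pulled the sash down to its stop with the small red hook pole, laid the pole back in its rack and handed the job in at about 35 s. No verdict was reported.

- **Sash:** The ring started near 295 mm rather than the stated 310 mm, so I set the hook height from the pictures. Drawing it down took about 2 N. The seal began to resist over the last 8 to 9 mm, and at the stop the pull rose sharply to about 8 N, under the 15 N limit. The ring stood at about 200.5 mm then and stayed there after unhooking, so the sash is holding home.
- **Pole:** Both cameras put it back within about 2 mm of where it lay. Its direction is within 0.2° of before, and the hook hangs down, pointing the same way. The gripper is open and about 0.2 m away.
- **Bottles and beaker:** The amber bottle, jar and beaker were found again within a few pixels of where they first stood.

**Doubtful checks:**
- The two cameras disagree by about 5 mm in absolute position, so I worked from relative measurements within one camera.
- The pole turned slightly in the fingers under load, by about 1 to 2°.
- The scene camera gave only a false match for the jar; the top camera found it in place.
- My last picture was refused because the 12-picture limit was reached, so the final check rests on measurements alone.

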